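Pile angle brackets head to tail

ROBOT

A 6-joint arm with a two-finger parallel gripper is mounted at the origin on a cart in front of the work surface, level with it; the furniture and walls round the work are solid. World frame = base frame: x ahead of the robot, y to its left, z up, the work surface at z = 0. Lengths are in m, angles in rad, forces in N, time in s.
With the tool pointing down it reaches from about 0.225 to 0.875 m from the base axis. Payload 3.4 kg.
Tool frame: the origin (TCP) lies between the finger pads; the fingertips stand 19 mm ahead of it and the grasp point (between the pads) is the TCP; z points along the fingers, y is the line along which they close (so a half turn about z gives the same grasp; the last joint's range is limited). The gripper opens to 85 mm and grips with 20 to 120 N. Pads are 22 mm wide; open, the fingers measure 114 mm over their backs; the gripper's body (76 mm by 85 mm) begins 54 mm behind the grasp point. The pads swing forward as they close: fully open they stand 13 mm farther back than shut.
Start: joints at [-1.436, 0.276, 1.505, -0, 1.361, -0.121], TCP at [0.145, -0.556, 0.212] pointing down, gripper open.
Joint ranges: [-2.89, 2.89], [-0.75, 2.08], [0.22, 2.7], [-1.18, 4.32], [0.11, 2.71], [-2.7, 2.7]. Speed limits (rad/s): [2.57, 2.57, 3.14, 3.14, 3.14, 3.14].

INTERFACE

Orientations are given as a unit quaternion [w, x, y, z].
In Python, from rig import get_state, imaging, ticket gives the robot as it stands. The module is installed in compiled form; this text tells all that it offers.
- The arm moves only by the shell command python3 -m inch 'ROWS' [FORCE]. ROWS is JSON, a list of rows, each an object with "claw": the opening, from -1 (shut) to 1 (fully open); "travel": the shift along the world's x, y, z in units of 200 mm (1.0 is 200 mm), a list of three; "turn": the turn about the world's z in units of 180 degrees (1.0 is 180 degrees). A call has 1 to 5 rows; each row is the pose to reach, as a shift and turn from the pose commanded when the call began, turning the shorter way round; what a row does not reach only later rows make up. A row lasts 1/10 s, in which the tool goes at most 50 mm and 8.59 degrees, less where a joint would pass 70% of its speed; a pose out of reach is approached as far as the arm can. A call with a number of a shift or a turn outside -1 to 1 is refused whole. A call with a gripper value outside its range is refused whole. The fingers move at their own pace and stop on an object; FORCE is the grip in N (left out, the last holds). Time passes only in rows, so rows that repeat a pose let the fingers close. It gives the time, the measured TCP pose, the force, the opening and the grip force at its end, in the units of the state.
- get_state(): the state, without advancing time (a new reading comes with each control period).
- imaging.get_image(name): name is "scene" or "side" or "wrist"; returns the picture (480x640x3 uint8, red, green, blue); there is no depth.
- imaging.camera_params(name): a dict with "camera_matrix" (3x3 intrinsics, pixels), "k1" (the pictures are not rectified: a ray, as slopes to the right and down, at radius r is drawn at 1 + k1 r^2 times it, then the intrinsics apply), "cam_to_world" (4x4, takes a point from camera to world coordinates); the wrist camera has in their place "T_tool_cam" (4x4, takes a point from camera to tool coordinates, whose origin is the TCP and whose axes are the flange's). Camera axes: x right, y down, z forward; pixel columns grow to the right and rows downward; lengths in m; the calibration is good to about 2 mm. A picture is of the moment at which its call begins: read the wrist's pose just before it. camera_params takes no time and is no camera call.
- ticket.sign_off(): hands the job in; it is judged then, once.
The state is a dict: "clock": time; "qpos": joint angles; "qd": joint speeds; "effort": joint torques, N m; "position": TCP position; "ee_rot": TCP orientation; "contact_force": force on the tool from outside, world axes, zero at the start; "moment": the same for the moment, N m; "width": finger opening in m; "gripper_force": force on a finger pad.
Only numpy, scipy, OpenCV 4.12 (cv2) and the standard library are available. Lean on these libraries where they do the work, as an engineer would, in place of code of your own. Each camera call takes 0.05 s, during which the arm holds its last target. There are 200 camera calls.

TASK

Pile up the three low L-shaped angle brackets, leaving the grey one at the bottom: lay the blue one flat on the grey one, then the yellow one flat on the blue one. Turn each end for end to the one below, so that its upstand is at the opposite end and stands up, and its free edge comes close to the upstand of the one below (touching it or up to 2 cm short of it), with the sides lined up, so that the pile stays level and balanced. Leave the red bracket with the tall upstand where it lies.

Things in the scene. Friction and masses are not known exactly. Their poses are not given: they have to be found in the camera images.
- grey_bracket: Bare grey metal L-shaped bracket, loose, foot down on the worktop: same shape and axes as blue_bracket. A bracket laid on it the opposite way round has its underside 14 mm above this one's, and its origin at x = 90 mm in this one's frame when its free edge touches this upstand, at x = 110 mm with a 20 mm gap (same for yellow on blue). A tall microscope stands at the left end of the worktop (y > 0.4 m).
- blue_bracket: Blue L-shaped bracket, loose, foot down: foot 90x40x14 mm with an upstand 12 mm thick, 40 wide, along one short edge, its top 26 mm above the underside. Origin on the underside, below the upstand's middle; +x runs along the foot, away from the upstand (foot x -6 to 84, upstand x -6 to 6, y -20 to 20), z up. Balance point x = 35 mm; 0.1 to 0.21 kg.
- yellow_bracket: Yellow L-shaped bracket, loose, foot down: foot 90x40x14 mm with an upstand 12 mm thick, 40 wide, along one short edge, its top 26 mm above the underside. Origin on the underside, below the upstand's middle; +x runs along the foot, away from the upstand (foot x -6 to 84, upstand x -6 to 6, y -20 to 20), z up. Balance point x = 35 mm; 0.1 to 0.21 kg.
- red_bracket: Red L-shaped bracket with a tall upstand, loose, foot down, not for the pile: foot 90x40x14 mm with an upstand 12 mm thick, 40 wide, along one short edge, its top 50 mm above the underside. Origin on the underside, below the upstand's middle; +x runs along the foot, away from the upstand (foot x -6 to 84, upstand x -6 to 6, y -20 to 20), z up. 
There are look-alikes about, which are no part of the job. There is more than one size of the blue_bracket; the one meant has the size given above.

How it is judged:
On the way:
1. the blue bracket lies flat on the grey one, the opposite way round (x of blue_bracket in the frame of grey_bracket between 0.086 and 0.114 m and y of blue_bracket in the frame of grey_bracket between -0.015 and 0.015 m and z of blue_bracket in the frame of grey_bracket between 0.01 and 0.018 m and angle between the x axis of blue_bracket and the x axis of grey_bracket, either way round below 0.21 rad and angle between blue_bracket's own z axis and vertical below 0.07 rad), for 0.2 s.
At the end, for the whole second after the job is handed in: Grey flat on the worktop, blue on it, yellow on blue, at rest. Each upper bracket is turned end for end (within 12 deg), underside 10 to 18 mm above the one below's, tilt under 4 deg, its origin 86 to 114 mm along the lower one's x axis and within 15 mm of that axis (all of step 1 and x of yellow_bracket in the frame of blue_bracket between 0.086 and 0.114 m and y of yellow_bracket in the frame of blue_bracket between -0.015 and 0.015 m and z of yellow_bracket in the frame of blue_bracket between 0.01 and 0.018 m and angle between the x axis of yellow_bracket and the x axis of blue_bracket, either way round below 0.21 rad and angle between each of yellow_bracket, grey_bracket's own z axis and vertical below 0.07 rad and height (world z) of grey_bracket below 0.005 m and linear speed of each of grey_bracket, blue_bracket, yellow_bracket below 0.02 m/s); the robot touches nothing.
It fails at once if the red bracket is moved more than 30 mm (distance of red_bracket from where it was at the start of the episode above 0.03 m).
It also fails if it takes over 58 s, if anything falls off the work surface, if the arm or the gripper's body presses on something with over 40 N, if the wrist force passes 120 N, or if a joint passes its speed limit or range.

## Working session

There is one attempt and no reset: what is moved stays moved. The work goes in short steps, Python scripts to look and compute and a shell command to move; the robot and the scene stay as the last step left them, time stands still between calls to the robot, and variables do not carry over. Pictures are saved under pics/ and viewed, at most 10 in all, crops included, and the job is handed in when it is done.

```bash
mkdir -p pics; python3 - <<'E'
from rig import get_state, imaging
import cv2,numpy as np
s=get_state();print(s)
ims=[]
for n in("scene","side","wrist"):
    im=imaging.get_image(n);cv2.imwrite(f"pics/{n}0.png",im[:,:,::-1]);p=imaging.camera_params(n);print(n,{k:np.round(v,4).tolist() for k,v in p.items()})
E
```

```text
{'clock': 0.0, 'qpos': array([-1.43598931e+00,  2.76614542e-01,  1.50617164e+00,  9.24128145e-06,
        1.36071380e+00, -1.20985409e-01]), 'qd': array([ 0.00153535,  0.00030796,  0.00069462, -0.00035157, -0.00029849,
       -0.00276551]), 'effort': array([ 1.16350442e-03, -4.16764462e+01, -2.45805699e+01, -1.41370248e-05,
        1.09811506e-02, -2.60997538e-06]), 'position': array([ 0.14540861, -0.55570234,  0.21071328]), 'ee_rot': array([-9.53671852e-04,  9.91832094e-01,  1.27546805e-01, -2.07250774e-06]), 'contact_force': array([ 0.06165587, -0.75793599, -0.15227316]), 'moment': array([-0.01770922,  0.00022254,  0.03947275]), 'gripper_force': 0.0, 'width': 0.08499562239062201}
scene {'camera_matrix': [[461.2117, 0.0, 323.6331], [0.0, 461.2117, 239.496], [0.0, 0.0, 1.0]], 'k1': -0.102, 'cam_to_world': [[0.7924, -0.4095, 0.452, 0.1267], [-0.6099, -0.5437, 0.5766, -0.5216], [0.0097, -0.7326, -0.6806, 0.5961], [0.0, 0.0, 0.0, 1.0]]}
side {'camera_matrix': [[443.3676, 0.0, 317.0297], [0.0, 443.3676, 241.9127], [0.0, 0.0, 1.0]], 'k1': -0.0029, 'cam_to_world': [[0.9909, -0.0972, 0.0936, 0.4273], [-0.1329, -0.5823, 0.8021, -0.7395], [-0.0235, -0.8072, -0.5899, 0.5592], [0.0, 0.0, 0.0, 1.0]]}
wrist {'camera_matrix': [[413.0662, 0.0, 324.0745], [0.0, 413.0662, 240.4012], [0.0, 0.0, 1.0]], 'k1': -0.0808, 'T_tool_cam': [[0.0, -0.9646, -0.2639, 0.0677], [1.0, 0.0001, -0.0005, 0.0006], [0.0005, -0.2639, 0.9646, -0.1639], [0.0, 0.0, 0.0, 1.0]]}
```

View pics/scene0.png

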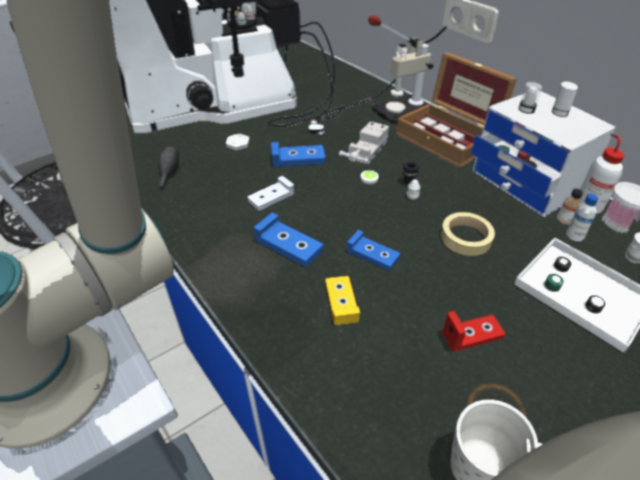

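View pics/side0.png

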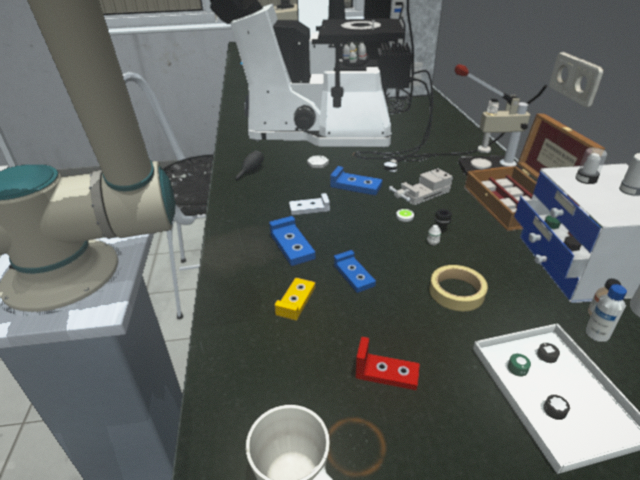

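The scene view shows grey at about (270,193). The blue candidates are at (298,153), (288,240) and (373,250), yellow is at (342,300) and red at (473,331). The side view agrees.

```bash
cat > h.py <<'E'
from rig import get_state, imaging
import cv2,numpy as np
from scipy.spatial.transform import Rotation as R
def snap(n,tag=None):
    s=get_state(); im=imaging.get_image(n); p=imaging.camera_params(n)
    if "cam_to_world" in p: T=np.array(p["cam_to_world"])
    else:
        W=np.eye(4); w,x,y,z=s["ee_rot"]; W[:3,:3]=R.from_quat([x,y,z,w]).as_matrix(); W[:3,3]=s["position"]
        T=W@np.array(p["T_tool_cam"])
    if tag: cv2.imwrite(f"pics/{tag}.png",im[:,:,::-1])
    return im,np.array(p["camera_matrix"]),p["k1"],T
def cast(px,K,k1,T,z):
    u=cv2.undistortPoints(np.array(px,float).reshape(-1,1,2),K,np.array([k1,0,0,0,0.]),None,None,).reshape(-1,2)
    d=np.c_[u,np.ones(len(u))]@T[:3,:3].T; o=T[:3,3]
    return (o+d*((z-o[2])/d[:,2])[:,None])[:,:2]
def mask(im,c):
    H,S,V=cv2.split(cv2.cvtColor(im,cv2.COLOR_RGB2HSV))
    if c=="blue": m=(H>95)&(H<125)&(S>130)&(V>60)
    if c=="yellow": m=(H>18)&(H<32)&(S>150)&(V>80)
    if c=="red": m=((H<6)|(H>174))&(S>150)&(V>60)
    if c=="grey": m=(S<50)&(V>110)
    return cv2.morphologyEx(m.astype(np.uint8),cv2.MORPH_CLOSE,np.ones((3,3)))
def blobs(im,c,amin=300,amax=60000):
    cs,_=cv2.findContours(mask(im,c),cv2.RETR_EXTERNAL,cv2.CHAIN_APPROX_NONE)
    return [k.reshape(-1,2) for k in cs if amin<cv2.contourArea(k)<amax]
def rects(cam,c,z,**kw):
    im,K,k1,T=cam
    for k in blobs(im,c,**kw):
        w=cast(k,K,k1,T,z).astype(np.float32)
        (cx,cy),(a,b),_=r=cv2.minAreaRect(w*1000)
        bp=cv2.boxPoints(r); e=bp[1]-bp[0] if np.hypot(*(bp[1]-bp[0]))>np.hypot(*(bp[2]-bp[1])) else bp[2]-bp[1]
        yield k.mean(0).round().astype(int).tolist(),(round(cx),round(cy)),(round(max(a,b)),round(min(a,b))),round(float(np.degrees(np.arctan2(e[1],e[0]))%180))
E
python3 - <<'E'
from h import *
for n in("scene","side"):
    cam=snap(n)
    for c in("blue","yellow","red","grey"):
        for r in rects(cam,c,0.01,amin=150,amax=4000):
            if r[2][0]<200 and -600<r[1][1]<600: print(n,c,*r)
E
```

```text
scene blue [280, 442] (230, -285) (157, 45) 90
scene blue [372, 250] (573, -99) (101, 65) 109
scene blue [287, 240] (464, 20) (149, 82) 105
scene blue [528, 185] (987, -153) (182, 94) 30
scene blue [296, 154] (652, 252) (125, 110) 148
scene yellow [342, 300] (453, -156) (101, 45) 62
scene red [471, 330] (578, -323) (97, 71) 157
scene red [613, 155] (1288, -213) (79, 43) 13
scene grey [7, 384] (-46, 11) (57, 25) 108
scene grey [636, 248] (991, -406) (101, 17) 25
scene grey [615, 223] (1025, -343) (60, 41) 88
scene grey [574, 224] (943, -291) (90, 63) 14
scene grey [414, 189] (768, -13) (71, 26) 40
scene grey [272, 193] (518, 158) (110, 70) 4
scene grey [237, 141] (563, 383) (75, 57) 52
scene grey [504, 147] (1075, -18) (178, 105) 32
scene grey [364, 143] (819, 194) (197, 81) 26
scene grey [439, 129] (1008, 125) (133, 65) 94
scene grey [395, 106] (1004, 283) (68, 53) 46
side blue [617, 292] (1021, -229) (46, 25) 45
side blue [353, 270] (570, -94) (120, 53) 104
side blue [291, 240] (459, 29) (170, 66) 103
side blue [579, 226] (1086, -36) (153, 73) 87
side blue [547, 193] (1095, 131) (178, 54) 64
side blue [355, 181] (649, 263) (144, 112) 148
side yellow [294, 298] (451, -152) (104, 53) 62
side red [384, 366] (579, -317) (96, 82) 158
side grey [434, 234] (766, -3) (73, 24) 67
side grey [310, 204] (517, 165) (99, 81) 4
side grey [523, 197] (1029, 105) (196, 52) 95
side grey [421, 187] (816, 202) (188, 106) 26
side grey [481, 163] (1004, 297) (61, 59) 111
side grey [318, 161] (566, 388) (76, 60) 80
```

```bash
python3 -m inch '[{"claw":1,"travel":[0.5,0.7,0.7],"turn":0},{"claw":1,"travel":[0.6,1,0.7],"turn":0},{"claw":1,"travel":[0.6,1,0.7],"turn":0},{"claw":1,"travel":[0.6,1,0.7],"turn":0},{"claw":1,"travel":[0.6,1,0.7],"turn":0}]'
python3 -m inch '[{"claw":1,"travel":[0.8,1,0],"turn":0},{"claw":1,"travel":[0.8,1,0],"turn":0},{"claw":1,"travel":[0.8,1,0],"turn":0},{"claw":1,"travel":[0.8,1,0],"turn":0},{"claw":1,"travel":[0.8,1,0],"turn":0}]'
python3 -m inch '[{"claw":1,"travel":[0.4,1,0.1],"turn":0},{"claw":1,"travel":[0.4,1,0.1],"turn":0},{"claw":1,"travel":[0.4,1,0.1],"turn":0},{"claw":1,"travel":[0.4,1,0.1],"turn":0},{"claw":1,"travel":[0.4,1,0.1],"turn":0}]'
python3 - <<'E'
from h import *
cam=snap("wrist","w1"); print(get_state()["position"],cam[3].round(3))
for c in("blue","yellow","red","grey"):
  for r in rects(cam,c,0.014,amin=150,amax=40000): print(c,*r)
E
```

```text
clock: 0.75
position: [0.2561, -0.3718, 0.3414]
ee_rot: [0.0, 0.992, 0.127, 0.0]
contact_force: [2.0, -0.1, -0.1]
width: 0.0854
gripper_force: 0.0
clock: 1.25
position: [0.4125, -0.1765, 0.3408]
ee_rot: [0.0, 0.992, 0.127, 0.0]
contact_force: [0.8, -0.9, -0.1]
width: 0.0853
gripper_force: 0.0
clock: 1.75
position: [0.4928, 0.026, 0.3607]
ee_rot: [-0.001, 0.992, 0.13, 0.001]
contact_force: [0.0, -0.9, -0.5]
width: 0.0853
gripper_force: 0.0
[0.49325786 0.0265648  0.36062089] [[ 0.258 -0.932 -0.254  0.558]
 [-0.966 -0.249 -0.065  0.043]
 [-0.002  0.262 -0.965  0.525]
 [ 0.     0.     0.     1.   ]]
blue [326, 210] (461, 15) (125, 60) 108
blue [441, 148] (573, -99) (91, 42) 110
blue [167, 22] (639, 254) (105, 68) 149
red [605, 201] (573, -341) (92, 73) 158
grey [557, 469] (160, -461) (89, 56) 100
grey [88, 468] (-42, 285) (87, 56) 110
grey [308, 377] (182, -55) (406, 204) 91
grey [488, 336] (354, -249) (125, 33) 47
grey [632, 329] (406, -453) (88, 31) 29
grey [84, 326] (181, 296) (273, 210) 92
grey [318, 211] (459, 25) (19, 18) 15
grey [353, 210] (471, -16) (20, 19) 16
grey [226, 140] (513, 155) (105, 75) 171
grey [637, 62] (741, -299) (47, 14) 22
grey [49, 49] (570, 390) (66, 56) 110
grey [166, 13] (639, 254) (20, 19) 103
grey [551, 32] (740, -185) (97, 69) 108
```

View pics/w1.png

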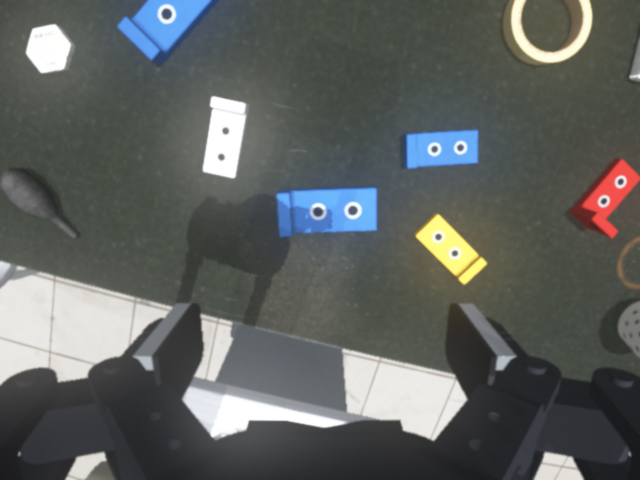

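The wrist view shows:
- **Target blue:** centre (441,148), 91x42 mm, upstand at the left end.
- **Yellow:** centre (450,248), upstand at lower right (475,270).
- **Grey:** centre (226,138), upstand at the top (228,104).
- **Other blues:** (326,210) and (167,22) are larger look-alikes.

```bash
python3 - <<'E'
from h import *
im=cv2.imread("pics/w1.png")[:,:,::-1].copy(); print(cv2.cvtColor(im,cv2.COLOR_RGB2HSV)[[240,250,226,268],[450,462,432,473]].tolist())
s=get_state();p=imaging.camera_params("wrist");W=np.eye(4);w,x,y,z=s["ee_rot"];W[:3,:3]=R.from_quat([x,y,z,w]).as_matrix();W[:3,3]=s["position"]
T=W@np.array(p["T_tool_cam"]);K=np.array(p["camera_matrix"])
H,S,V=cv2.split(cv2.cvtColor(im,cv2.COLOR_RGB2HSV))
ms={"blue":mask(im,"blue"),"grey":mask(im,"grey"),"yellow":((H>12)&(H<35)&(S>110)&(V>80)).astype(np.uint8)}
for c,(u,v) in dict(blue=(441,148),grey=(226,138),yellow=(450,248)).items():
    cs,_=cv2.findContours(ms[c],cv2.RETR_EXTERNAL,cv2.CHAIN_APPROX_NONE)
    for k in cs:
        if cv2.contourArea(k)>600 and cv2.pointPolygonTest(k,(u,v),True)>-8:
            a=cv2.approxPolyDP(k,3.5,True).reshape(-1,2)
            for q,w0,w1 in zip(a,cast(a,K,p["k1"],T,.014),cast(a,K,p["k1"],T,.026)): print(c,q.tolist(),(w0*1000).round().tolist(),(w1*1000).round().tolist())
E
```

```text
[[30, 122, 255], [30, 119, 255], [30, 119, 255], [30, 123, 255]]
blue [477, 130] [606.0, -134.0] [605.0, -130.0]
blue [406, 134] [578.0, -52.0] [578.0, -50.0]
blue [405, 165] [543.0, -62.0] [543.0, -60.0]
blue [474, 163] [568.0, -144.0] [568.0, -140.0]
grey [212, 95] [563.0, 184.0] [563.0, 180.0]
grey [208, 123] [530.0, 182.0] [530.0, 179.0]
grey [196, 134] [513.0, 194.0] [514.0, 190.0]
grey [200, 138] [510.0, 188.0] [511.0, 184.0]
grey [196, 153] [491.0, 189.0] [492.0, 186.0]
grey [202, 156] [489.0, 181.0] [491.0, 178.0]
grey [203, 173] [469.0, 176.0] [471.0, 173.0]
grey [214, 175] [470.0, 162.0] [472.0, 159.0]
grey [214, 182] [462.0, 160.0] [464.0, 158.0]
grey [217, 177] [469.0, 158.0] [471.0, 155.0]
grey [230, 182] [467.0, 141.0] [469.0, 139.0]
grey [254, 156] [505.0, 119.0] [507.0, 117.0]
grey [258, 132] [534.0, 121.0] [535.0, 119.0]
grey [248, 115] [551.0, 137.0] [551.0, 135.0]
grey [248, 103] [564.0, 140.0] [564.0, 138.0]
yellow [434, 214] [494.0, -117.0] [495.0, -113.0]
yellow [415, 236] [460.0, -102.0] [462.0, -99.0]
yellow [465, 284] [415.0, -188.0] [418.0, -183.0]
yellow [487, 263] [450.0, -206.0] [453.0, -200.0]
```

```bash
python3 -m inch '[{"claw":1,"travel":[0.4,-0.62,-0.5],"turn":0.24},{"claw":1,"travel":[0.4,-0.62,-0.5],"turn":0.24},{"claw":1,"travel":[0.4,-0.62,-0.5],"turn":0.24},{"claw":1,"travel":[0.4,-0.62,-0.5],"turn":0.24},{"claw":1,"travel":[0.4,-0.62,-0.5],"turn":0.24}]' 20
python3 -m inch '[{"claw":1,"travel":[0,0,-0.4],"turn":0.2386},{"claw":1,"travel":[0,0,-0.4],"turn":0.2386},{"claw":1,"travel":[0,0,-0.4],"turn":0.2386},{"claw":1,"travel":[0,0,-0.4],"turn":0.2386},{"claw":1,"travel":[0,0,-0.4],"turn":0.2386}]'
python3 -m inch '[{"claw":1,"travel":[0,0,0],"turn":0.0444},{"claw":1,"travel":[0,0,0],"turn":0.0444}]'
python3 - <<'E'
from h import *
cam=snap("wrist","w2"); s=get_state();print(s["position"],s["ee_rot"],s["qpos"])
im,K,k1,T=cam
for k in blobs(im,"blue",2000):
  a=cv2.approxPolyDP(k,5,True).reshape(-1,2)
  print(np.c_[a,cast(a,K,k1,T,.014)*1000,cast(a,K,k1,T,.026)*1000].round().astype(int))
E
```

```text
clock: 2.3
position: [0.5713, -0.1057, 0.2563]
ee_rot: [-0.002, 0.876, 0.483, -0.003]
contact_force: [-0.1, 0.8, 0.7]
width: 0.0855
gripper_force: 0.0
clock: 2.8
position: [0.5711, -0.103, 0.1799]
ee_rot: [-0.001, 0.637, 0.771, -0.0]
contact_force: [-0.2, 0.5, 0.9]
width: 0.0856
gripper_force: 0.0
clock: 3.0
position: [0.5713, -0.1029, 0.1804]
ee_rot: [-0.0, 0.584, 0.812, -0.0]
contact_force: [1.0, 0.6, 0.5]
width: 0.0851
gripper_force: 0.0
[ 0.57134187 -0.1028734   0.18040336] [-1.09133032e-04  5.85134764e-01  8.10936047e-01 -1.55603906e-04] [-2.97829905e-01  3.03074940e-01  1.54456875e+00 -2.33411106e-04
  1.29425568e+00 -6.18469981e-01]
[[272   0 485  36 488  33]
 [249   0 469  31 472  28]
 [233  17 461  16 465  14]
 [246  20 471  17 474  15]
 [231  46 466  -4 469  -6]
 [247  54 479  -6 481  -8]
 [248  69 483 -16 485 -17]
 [232  79 473 -27 476 -28]
 [218  65 460 -21 463 -21]
 [202  91 453 -43 457 -43]
 [199  83 449 -38 453 -38]
 [202 103 456 -51 459 -51]
 [271 104 507 -36 508 -36]]
```

View pics/w2.png

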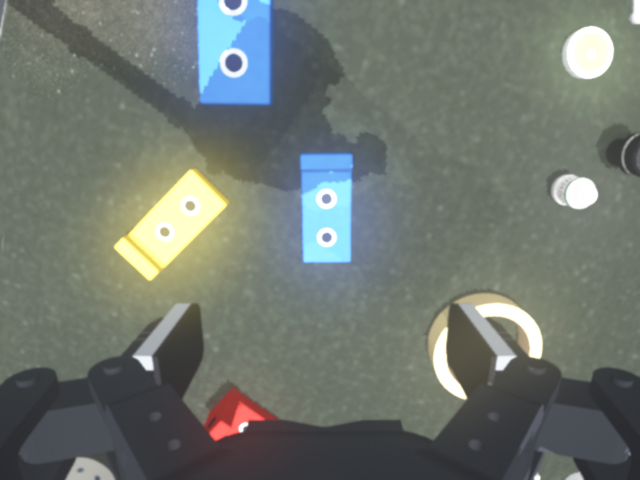

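Target blue is upright in the image: upstand corners (300,154) and (353,153), free edge (304,263) to (351,262). The tape ring at (488,340) lies near the right finger, so I check that clearance.

```bash
python3 - <<'E'
from h import *
s=get_state();im,K,k1,T=snap("wrist")
a=cast([[300,154],[353,153]],K,k1,T,.026);b=cast([[304,263],[351,262]],K,k1,T,.014)
A=a.mean(0);B=b.mean(0);d=B-A;print(a,b,A,B,np.linalg.norm(d),np.degrees(np.arctan2(d[1],d[0])))
g=B-d/np.linalg.norm(d)*44;print("grasp",g,"delta",g-s["position"][:2])
w,x,y,z=s["ee_rot"];print("yaw",np.degrees(2*np.arctan2(y,x)))
print("ring",cast([[428,345],[440,310]],K,k1,T,.01)-g)
E
```

```text
[[ 0.54002528 -0.063667  ]
 [ 0.57792682 -0.05028054]] [[ 0.56999088 -0.14956245]
 [ 0.60726371 -0.13625622]] [ 0.55897605 -0.05697377] [ 0.58862729 -0.14290933] 0.0909071901189951 -70.96349645960404
grasp [-13.76287404  41.45077299] delta [-14.33421591  41.55364639]
yaw 108.37497642502872
ring [[ 14.46418253 -41.64132764]
 [ 14.46094436 -41.60569777]]
```

```bash
python3 -m inch '[{"claw":1,"travel":[0.015,0.008,-0.25],"turn":0.003},{"claw":1,"travel":[0.015,0.008,-0.5],"turn":0.003},{"claw":1,"travel":[0.015,0.008,-0.7],"turn":0.003},{"claw":1,"travel":[0.015,0.008,-0.79],"turn":0.003},{"claw":1,"travel":[0.015,0.008,-0.79],"turn":0.003}]' 40
python3 -m inch '[{"claw":0.2,"travel":[0,0,0],"turn":0},{"claw":-0.2,"travel":[0,0,0],"turn":0},{"claw":-0.5,"travel":[0,0,0],"turn":0},{"claw":-0.5,"travel":[0,0,0],"turn":0},{"claw":-0.5,"travel":[0,0,0],"turn":0}]' 40
```

```text
clock: 3.6
position: [0.5719, -0.1002, 0.0194]
ee_rot: [-0.003, 0.581, 0.814, -0.001]
contact_force: [-0.6, -0.9, 0.3]
width: 0.0852
gripper_force: 0.0
clock: 4.1
position: [0.5751, -0.1009, 0.0234]
ee_rot: [0.001, 0.58, 0.815, 0.0]
contact_force: [-0.8, 0.6, 0.2]
width: 0.0214
gripper_force: 0.0
```

```bash
python3 - <<'E'
from h import *
s=get_state();print(s["position"],s["width"],s["gripper_force"],s["contact_force"])
a=snap("wrist")[0][120:480];b=snap("side")[0][150:390,220:540]
cv2.imwrite("pics/c3.png",np.hstack([cv2.resize(a,(420,315)),cv2.resize(b,(380,315))])[:,:,::-1])
E
```

```text
[ 0.57512792 -0.10085778  0.02339017] 0.021352157629127295 0.0 [-0.76303963  0.55639535  0.18688647]
```

View pics/c3.png

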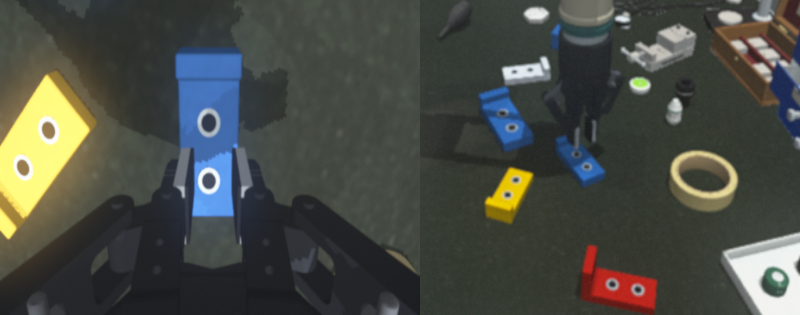

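The fingers closed above the foot, so the tips are higher than I assumed at this width. I'll reopen, go lower in small steps while watching the force, and close again.

```bash
python3 -m inch '[{"claw":0.35,"travel":[0,0,0.02],"turn":0},{"claw":0.35,"travel":[0,0,0.02],"turn":0},{"claw":0.35,"travel":[0,0,0.02],"turn":0},{"claw":0.35,"travel":[0,0,-0.03],"turn":0},{"claw":0.35,"travel":[0,0,-0.03],"turn":0}]' 40
python3 -m inch '[{"claw":0.35,"travel":[0,0,-0.02],"turn":0},{"claw":0.35,"travel":[0,0,-0.02],"turn":0},{"claw":0.35,"travel":[0,0,-0.02],"turn":0}]' 40
```

```text
clock: 4.7
position: [0.5734, -0.1004, 0.015]
ee_rot: [-0.001, 0.58, 0.815, -0.0]
contact_force: [-0.1, 0.4, 0.2]
width: 0.0576
gripper_force: 0.0
clock: 5.0
position: [0.5746, -0.1007, 0.0123]
ee_rot: [-0.0, 0.58, 0.815, -0.0]
contact_force: [0.3, 0.1, -0.1]
width: 0.0578
gripper_force: 0.0
```

```bash
python3 -m inch '[{"claw":-0.2,"travel":[0,0,0],"turn":0},{"claw":-0.2,"travel":[0,0,0],"turn":0},{"claw":-0.2,"travel":[0,0,0],"turn":0},{"claw":-0.2,"travel":[0,0,0],"turn":0}]' 30
```

```text
clock: 5.4
position: [0.5748, -0.1008, 0.0127]
ee_rot: [0.0, 0.58, 0.815, 0.0]
contact_force: [-0.2, -1.2, 0.1]
width: 0.034
gripper_force: 0.0
```

```bash
python3 -m inch '[{"claw":0.2,"travel":[0,0,0],"turn":0},{"claw":0.2,"travel":[0,0,0],"turn":0},{"claw":0.2,"travel":[0,0,-0.025],"turn":0},{"claw":0.2,"travel":[0,0,-0.025],"turn":0}]'
python3 -m inch '[{"claw":-0.2,"travel":[0,0,0],"turn":0},{"claw":-0.2,"travel":[0,0,0],"turn":0},{"claw":-0.2,"travel":[0,0,0],"turn":0},{"claw":-0.2,"travel":[0,0,0],"turn":0}]' 30
python3 - <<'E'
from h import *
a=snap("wrist","c4")[0]
E
```

```text
clock: 5.8
position: [0.5741, -0.1006, 0.0068]
ee_rot: [-0.001, 0.58, 0.815, -0.0]
contact_force: [-0.2, -0.0, -0.2]
width: 0.0515
gripper_force: 0.0
clock: 6.2
position: [0.5748, -0.1007, 0.0076]
ee_rot: [0.0, 0.58, 0.815, 0.0]
contact_force: [0.4, 0.4, -0.9]
width: 0.034
gripper_force: 0.0
```

View pics/c4.png

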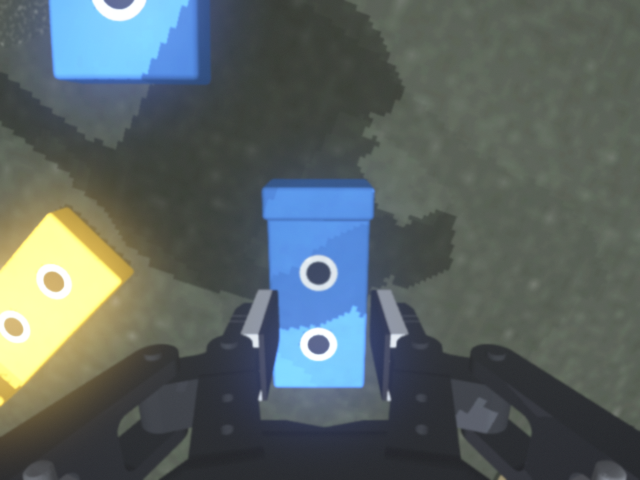

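The picture (gap about 277 to 370 at row 291, bracket 270 to 368) suggests the tips are still above the foot. I'll open slightly and descend in small steps, watching the force.

```bash
python3 -m inch '[{"claw":0.2,"travel":[0,0,0],"turn":0},{"claw":0.2,"travel":[0,0,0],"turn":0},{"claw":0.2,"travel":[0,0,-0.02],"turn":0},{"claw":0.2,"travel":[0,0,-0.02],"turn":0}]'
python3 - <<'E'
from h import *
a=snap("scene")[0][150:350,230:490];b=snap("side")[0][150:350,220:480]
cv2.imwrite("pics/c5.png",np.hstack([cv2.resize(a,(400,308),interpolation=2),cv2.resize(b,(400,308),interpolation=2)])[:,:,::-1])
E
```

```text
clock: 6.65
position: [0.5742, -0.1006, 0.003]
ee_rot: [-0.0, 0.58, 0.815, -0.0]
contact_force: [0.4, -0.1, 0.2]
width: 0.0512
gripper_force: 0.0
```

View pics/c5.png

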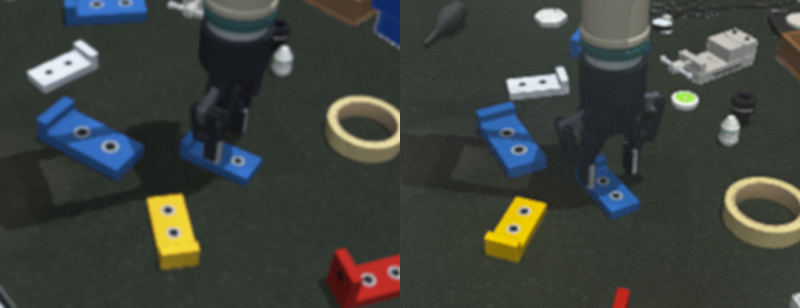

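Tips are visible at side-camera (345,270) and (371,262), and scene-camera (372,255). I work out their height from these.

```bash
python3 - <<'E'
from h import *
for n,px in(("side",[345,270]),("side",[371.5,262.5]),("scene",[371.7,255])):
    c=snap(n)
    for z in(0,.01,.02,.03,.04): print(n,px,z,(cast([px],*c[1:],z)*1000).round().tolist())
E
```

```text
side [345, 270] 0 [[558.0, -81.0]]
side [345, 270] 0.01 [[555.0, -93.0]]
side [345, 270] 0.02 [[553.0, -104.0]]
side [345, 270] 0.03 [[551.0, -116.0]]
side [345, 270] 0.04 [[548.0, -128.0]]
side [371.5, 262.5] 0 [[614.0, -66.0]]
side [371.5, 262.5] 0.01 [[611.0, -78.0]]
side [371.5, 262.5] 0.02 [[608.0, -90.0]]
side [371.5, 262.5] 0.03 [[604.0, -102.0]]
side [371.5, 262.5] 0.04 [[601.0, -114.0]]
scene [371.7, 255] 0 [[568.0, -103.0]]
scene [371.7, 255] 0.01 [[560.0, -110.0]]
scene [371.7, 255] 0.02 [[553.0, -117.0]]
scene [371.7, 255] 0.03 [[546.0, -124.0]]
scene [371.7, 255] 0.04 [[538.0, -131.0]]
```

The tips sit about 20 mm above the reported TCP height, so I need about 17 mm more.

```bash
python3 -m inch '[{"claw":0.2,"travel":[0,0,-0.03],"turn":0},{"claw":0.2,"travel":[0,0,-0.05],"turn":0},{"claw":0.2,"travel":[0,0,-0.05],"turn":0}]'
python3 -m inch '[{"claw":-0.2,"travel":[0,0,0],"turn":0},{"claw":-0.2,"travel":[0,0,0],"turn":0},{"claw":-0.2,"travel":[0,0,0],"turn":0},{"claw":-0.2,"travel":[0,0,0],"turn":0}]' 30
```

```text
clock: 7.2
position: [0.5739, -0.1005, -0.0074]
ee_rot: [-0.001, 0.58, 0.815, -0.0]
contact_force: [-0.8, -0.4, -0.1]
width: 0.0513
gripper_force: 0.0
clock: 7.6
position: [0.5749, -0.1008, -0.0063]
ee_rot: [0.0, 0.58, 0.815, 0.0]
contact_force: [-0.3, 0.7, 0.2]
width: 0.0341
gripper_force: 0.0
```

```bash
python3 -m inch '[{"claw":0.2,"travel":[0,0,0],"turn":0},{"claw":0.2,"travel":[0,0,0],"turn":0},{"claw":0.2,"travel":[0,0,-0.03],"turn":0},{"claw":0.2,"travel":[0,0,-0.045],"turn":0},{"claw":0.2,"travel":[0,0,-0.045],"turn":0}]'
python3 -m inch '[{"claw":-0.2,"travel":[0,0,0],"turn":0},{"claw":-0.2,"travel":[0,0,0],"turn":0},{"claw":-0.2,"travel":[0,0,0],"turn":0},{"claw":-0.2,"travel":[0,0,0],"turn":0}]' 30
```

```text
clock: 8.1
position: [0.574, -0.1006, -0.0163]
ee_rot: [-0.001, 0.58, 0.815, -0.0]
contact_force: [-0.0, 1.0, 0.3]
width: 0.0512
gripper_force: 0.0
clock: 8.5
position: [0.5747, -0.1007, -0.0156]
ee_rot: [0.0, 0.58, 0.815, 0.0]
contact_force: [0.8, -0.5, -0.8]
width: 0.0392
gripper_force: 31.0
```

Gripped at 39 mm. I regrip 3 mm lower for more pad overlap, then lift.

```bash
python3 -m inch '[{"claw":0.1,"travel":[0,0,0],"turn":0},{"claw":0.1,"travel":[0,0,-0.015],"turn":0},{"claw":0.1,"travel":[0,0,-0.015],"turn":0},{"claw":-0.2,"travel":[0,0,-0.015],"turn":0},{"claw":-0.2,"travel":[0,0,-0.015],"turn":0}]'
python3 -m inch '[{"claw":-0.2,"travel":[0,0,0],"turn":0},{"claw":-0.2,"travel":[0,0,0],"turn":0},{"claw":-0.2,"travel":[0,0,0.1],"turn":0},{"claw":-0.2,"travel":[0,0,0.3],"turn":0},{"claw":-0.2,"travel":[0,0,0.4],"turn":0}]' 40
```

```text
clock: 9.0
position: [0.5748, -0.1007, -0.0184]
ee_rot: [0.0, 0.58, 0.815, 0.0]
contact_force: [0.1, -0.2, -0.1]
width: 0.0395
gripper_force: 31.9
clock: 9.5
position: [0.5756, -0.101, 0.0635]
ee_rot: [0.001, 0.58, 0.815, 0.0]
contact_force: [1.1, -0.0, -1.8]
width: 0.0389
gripper_force: 41.1
```

```bash
python3 -m inch '[{"claw":-0.2,"travel":[0.1,0.1,0.43],"turn":0.22},{"claw":-0.2,"travel":[0.1,0.6,0.43],"turn":0.22},{"claw":-0.2,"travel":[0.1,0.8,0.43],"turn":0.22},{"claw":-0.2,"travel":[0.1,0.9,0.43],"turn":0.22},{"claw":-0.2,"travel":[0.1,0.9,0.43],"turn":0.22}]'
python3 -m inch '[{"claw":-0.2,"travel":[0.02,0.4,0],"turn":0.18},{"claw":-0.2,"travel":[0.02,0.4,0],"turn":0.18},{"claw":-0.2,"travel":[0.02,0.4,0],"turn":0.18},{"claw":-0.2,"travel":[0.02,0.4,0],"turn":0.18},{"claw":-0.2,"travel":[0.02,0.4,0],"turn":0.18}]'
python3 - <<'E'
from h import *
cam=snap("wrist","w6");s=get_state();w,x,y,z=s["ee_rot"];print(s["position"],s["width"],"yaw",np.degrees(2*np.arctan2(y,x)))
im,K,k1,T=cam; np.savez("w6.npz",K=K,k1=k1,T=T)
H,S,V=cv2.split(cv2.cvtColor(im,cv2.COLOR_RGB2HSV)); m=((S<70)&(V>130)).astype(np.uint8)
for k in cv2.findContours(m,0,1)[0]:
  if 1500<cv2.contourArea(k)<30000:
    a=cv2.approxPolyDP(k,5,True).reshape(-1,2); print(np.c_[a,cast(a,K,k1,T,.014)*1000,cast(a,K,k1,T,.026)*1000].round().astype(int))
E
```

```text
clock: 10.0
position: [0.5943, 0.0833, 0.1481]
ee_rot: [-0.0, 0.266, 0.964, 0.001]
contact_force: [0.0, -0.1, -2.6]
width: 0.0386
gripper_force: 41.2
clock: 10.5
position: [0.598, 0.1596, 0.1467]
ee_rot: [-0.001, -0.01, 1.0, -0.0]
contact_force: [-0.1, 0.7, -2.8]
width: 0.0386
gripper_force: 41.3
[0.59811719 0.15933705 0.14684372] 0.03879221246426349 yaw 180.99260076018174
[[623 124 521 376 522 367]
 [620 132 527 374 527 366]
 [590 144 537 352 536 344]
 [578 165 552 345 551 338]
 [582 179 562 350 561 342]
 [571 181 564 342 563 334]
 [571 203 581 344 579 337]
 [563 205 582 338 580 331]
 [572 206 583 346 581 338]
 [573 223 596 349 593 341]
 [609 255 621 384 617 375]
 [639 257 622 411 618 400]
 [639 125 521 389 521 380]
 [629 131 526 381 526 372]]
[[312  13 457 149 460 149]
 [273  30 468 123 471 124]
 [272  43 477 122 479 124]
 [261  53 483 115 485 116]
 [261  71 495 115 496 116]
 [250  81 501 107 503 109]
 [260  90 507 114 508 115]
 [257 127 532 111 532 113]
 [270 153 550 120 549 122]
 [260 160 555 113 554 115]
 [278 172 563 126 562 127]
 [285 154 551 131 550 132]
 [296 174 564 139 563 139]
 [325 185 572 160 570 160]
 [356 170 561 181 560 181]
 [366 111 520 187 520 186]
 [362  74 496 183 497 182]
 [380  70 493 195 494 194]
 [379  48 478 194 481 193]
 [367  39 473 186 475 185]
 [373  32 468 190 471 188]
 [358  31 468 179 471 179]
 [362  68 492 183 493 182]
 [353  36 471 176 474 176]
 [333  33 470 163 472 163]
 [325  14 458 157 461 157]]
```

View pics/w6.png

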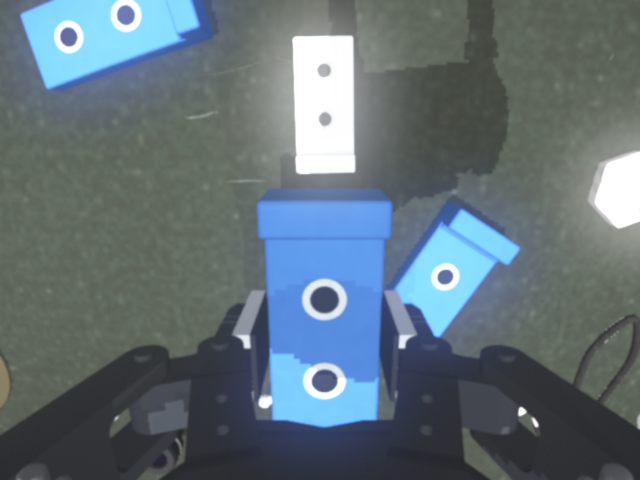

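Grey is clear: free edge (293,37) to (354,36), upstand outer edge (297,173) to (356,172). The held blue is centred at column 325.

```bash
python3 - <<'E'
from h import *
d=np.load("w6.npz");K,k1,T=d["K"],float(d["k1"]),d["T"]
B=cast([[293,37],[354,36]],K,k1,T,.014);A=cast([[297,173],[356,172]],K,k1,T,.026)
b=B.mean(0);a=A.mean(0);v=b-a;L=np.linalg.norm(v);v/=L;ang=np.degrees(np.arctan2(v[1],v[0]))
h=cast([[324,70],[325,119]],K,k1,T,.014);hv=h[0]-h[1]
print(A,B,L,ang%360,np.degrees(np.arctan2(hv[1],hv[0]))%360)
o=(b-v*.084+a+v*.006)/2
# held blue, from its free edge & upstand seen in hand: foot top ~z?
p=get_state()["position"]
tcp=o+v*(.101-.0397);print("origin",o,"tcp target",tcp,"units",(tcp-p[:2])/.2)
E
```

```text
[[0.56247811 0.14014635]
 [0.56098156 0.18057902]] [[0.47272047 0.13614189]
 [0.47127044 0.1769088 ]] 0.08981639592175909 182.4486664551508 182.36966918504427
origin [0.55582703 0.16011026] tcp target [0.49458301 0.15749126] units [-0.51767092 -0.00922893]
```

```bash
python3 -m inch '[{"claw":-0.2,"travel":[-0.25,-0.009,0],"turn":0.008},{"claw":-0.2,"travel":[-0.45,-0.009,-0.1],"turn":0.008},{"claw":-0.2,"travel":[-0.518,-0.009,-0.3],"turn":0.008},{"claw":-0.2,"travel":[-0.518,-0.009,-0.5],"turn":0.008},{"claw":-0.2,"travel":[-0.518,-0.009,-0.58],"turn":0.008}]'
python3 -m inch '[{"claw":-0.2,"travel":[0,0,0],"turn":0},{"claw":-0.2,"travel":[0,0,0],"turn":0}]'
```

```text
clock: 11.05
position: [0.4915, 0.1566, 0.0286]
ee_rot: [-0.003, -0.021, 1.0, -0.0]
contact_force: [0.9, -0.6, -1.4]
width: 0.0389
gripper_force: 41.2
clock: 11.25
position: [0.4956, 0.1573, 0.0319]
ee_rot: [0.0, -0.021, 1.0, 0.0]
contact_force: [0.2, 0.2, -1.5]
width: 0.0389
gripper_force: 41.2
```

```bash
python3 -m inch '[{"claw":-0.2,"travel":[-0.004,0,-0.08],"turn":0},{"claw":-0.2,"travel":[-0.004,0,-0.14],"turn":0},{"claw":-0.2,"travel":[-0.004,0,-0.165],"turn":0},{"claw":-0.2,"travel":[-0.004,0,-0.175],"turn":0},{"claw":-0.2,"travel":[-0.004,0,-0.175],"turn":0}]'
python3 -m inch '[{"claw":-0.2,"travel":[0,0,-0.005],"turn":0},{"claw":-0.2,"travel":[0,0,-0.007],"turn":0}]'
```

```text
clock: 11.75
position: [0.4946, 0.1575, -0.0033]
ee_rot: [0.0, -0.022, 1.0, 0.0]
contact_force: [0.1, 0.5, -2.2]
width: 0.0391
gripper_force: 41.3
clock: 11.95
position: [0.4948, 0.1576, -0.0044]
ee_rot: [0.001, -0.022, 1.0, 0.0]
contact_force: [-0.2, 0.0, 2.9]
width: 0.0391
gripper_force: 41.8
```

```bash
python3 -m inch '[{"claw":0.2,"travel":[0,0,0],"turn":0},{"claw":0.3,"travel":[0,0,0],"turn":0},{"claw":0.3,"travel":[0,0,0.1],"turn":0},{"claw":0.3,"travel":[0,0,0.3],"turn":0},{"claw":0.3,"travel":[0,0,0.55],"turn":0}]'
python3 -m inch '[{"claw":0.4,"travel":[0.3,0,0.2],"turn":0},{"claw":0.4,"travel":[0.5,0,0.2],"turn":0},{"claw":0.4,"travel":[0.5,0,0.2],"turn":0}]'
python3 - <<'E'
from h import *
cam=snap("wrist","w7");s=get_state();im,K,k1,T=cam;np.savez("w7.npz",K=K,k1=k1,T=T)
b=snap("side")[0][100:340,220:540]
cv2.imwrite("pics/v7.png",np.hstack([im[:400],cv2.resize(b,(533,400))])[:,:,::-1][:, :])
x=cv2.imread("pics/v7.png");cv2.imwrite("pics/v7.png",cv2.resize(x,(800,273)))
print(s["position"])
E
```

```text
clock: 12.45
position: [0.4926, 0.1571, 0.1049]
ee_rot: [-0.002, -0.022, 1.0, -0.0]
contact_force: [0.2, 0.3, -0.9]
width: 0.0556
gripper_force: 0.0
clock: 12.75
position: [0.6013, 0.1575, 0.148]
ee_rot: [0.005, -0.022, 1.0, 0.0]
contact_force: [-0.8, -0.1, 0.2]
width: 0.0597
gripper_force: 0.0
[0.59943751 0.15736333 0.14654527]
```

View pics/v7.png

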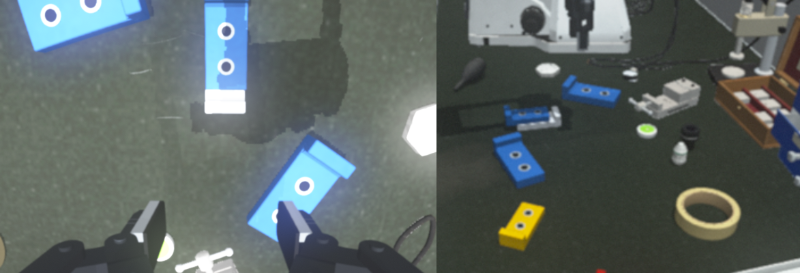

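Blue lies flat and aligned on grey, with a small gap to grey's upstand. I compute its pose from the masks.

```bash
python3 - <<'E'
from h import *
im=cv2.imread("pics/w7.png")[:,:,::-1].copy();d=np.load("w7.npz");K,k1,T=d["K"],float(d["k1"]),d["T"]
k=[q for q in blobs(im,"blue",2000) if cv2.pointPolygonTest(q.reshape(-1,1,2),(331,70),False)>0][0]
a=cv2.approxPolyDP(k.reshape(-1,1,2),4,True).reshape(-1,2);print(np.c_[a,cast(a,K,k1,T,.028)*1000].round().astype(int))
m=cv2.inRange(im,(200,200,200),(255,255,255))
for q in cv2.findContours(m,0,1)[0]:
    x,y,w,h=cv2.boundingRect(q)
    if 280<x<340 and w>40: print(x,y,w,h,cast([[x,y+h/2],[x+w/2,y],[x+w/2,y+h]],K,k1,T,.026)*1000)
E
```

```text
Traceback (most recent call last):
IndexError: list index out of range
```

```bash
python3 -m inch '[{"claw":0.6,"travel":[-0.2,-0.2,0],"turn":-0.23},{"claw":0.6,"travel":[-0.4,-0.4,0],"turn":-0.23},{"claw":0.6,"travel":[-0.6,-0.6,0],"turn":-0.23},{"claw":0.6,"travel":[-0.72,-0.8,0],"turn":-0.23},{"claw":0.6,"travel":[-0.72,-1,0],"turn":-0.23}]'
python3 -m inch '[{"claw":0.6,"travel":[0,-0.23,0],"turn":-0.23},{"claw":0.6,"travel":[0,-0.45,0],"turn":-0.23},{"claw":0.6,"travel":[0,-0.53,0],"turn":-0.23},{"claw":0.6,"travel":[0,-0.53,0],"turn":-0.23},{"claw":0.6,"travel":[0,-0.53,0],"turn":-0.23}]'
python3 -m inch '[{"claw":0.6,"travel":[0,0,0],"turn":-0.2},{"claw":0.6,"travel":[0,0,0],"turn":-0.2},{"claw":0.6,"travel":[0,0,0],"turn":-0.2},{"claw":0.6,"travel":[0,0,0],"turn":-0.2},{"claw":0.6,"travel":[0,0,0],"turn":-0.2}]'
python3 - <<'E'
from h import *
im,K,k1,T=snap("wrist","w8");s=get_state();w,x,y,z=s["ee_rot"];print(s["position"],"yaw",np.degrees(2*np.arctan2(y,x)))
np.savez("w8.npz",K=K,k1=k1,T=T)
H,S,V=cv2.split(cv2.cvtColor(im,cv2.COLOR_RGB2HSV)); m=((H>12)&(H<38)&(S>75)&(V>100)).astype(np.uint8)
for k in cv2.findContours(m,0,1)[0]:
  if cv2.contourArea(k)>1500:
    a=cv2.approxPolyDP(k,5,True).reshape(-1,2); print(np.c_[a,cast(a,K,k1,T,.014)*1000,cast(a,K,k1,T,.026)*1000].round().astype(int))
E
```

```text
clock: 13.35
position: [0.4441, -0.0375, 0.1439]
ee_rot: [-0.003, 0.334, 0.943, 0.0]
contact_force: [0.9, -0.8, -0.1]
width: 0.0681
gripper_force: 0.0
clock: 13.85
position: [0.4481, -0.1441, 0.1439]
ee_rot: [-0.002, 0.647, 0.762, -0.0]
contact_force: [-0.7, 0.3, -0.5]
width: 0.0681
gripper_force: 0.0
clock: 14.35
position: [0.4486, -0.1433, 0.1442]
ee_rot: [-0.002, 0.849, 0.528, -0.001]
contact_force: [-0.4, 1.1, 0.2]
width: 0.0682
gripper_force: 0.0
[ 0.44896301 -0.14353139  0.14434372] yaw 63.77278122421048
[[ 350  161  485 -112  485 -111]
 [ 311  166  459 -103  460 -102]
 [ 309  209  444 -130  445 -128]
 [ 290  234  423 -140  425 -138]
 [ 298  231  429 -141  431 -138]
 [ 301  241  428 -148  430 -146]
 [ 291  244  420 -147  422 -145]
 [ 291  279  407 -172  410 -168]
 [ 308  294  413 -188  416 -184]
 [ 308  303  410 -195  413 -190]
 [ 339  315  427 -215  429 -209]
 [ 375  299  458 -215  458 -209]
 [ 390  267  478 -196  478 -192]
 [ 388  245  484 -180  484 -176]
 [ 380  244  479 -176  479 -173]
 [ 391  233  490 -172  489 -169]
 [ 383  230  485 -168  485 -164]
 [ 388  225  490 -166  490 -162]
 [ 378  211  488 -153  488 -150]
 [ 379  186  496 -137  495 -135]
 [ 370  197  487 -141  487 -139]
 [ 370  168  496 -122  495 -121]]
```

```bash
python3 - <<'E'
from h import *
d=np.load("w6.npz");o=np.array([.55583,.16011]);h=cast([[324,70],[325,119]],d["K"],float(d["k1"]),d["T"],.014);hx=np.linalg.norm(h-o,axis=1);print("hole x",hx)
im=cv2.imread("pics/w8.png")[:,:,::-1].copy();d=np.load("w8.npz");K,k1,T=d["K"],float(d["k1"]),d["T"]
H,S,V=cv2.split(cv2.cvtColor(im,cv2.COLOR_RGB2HSV))
for c in (220,250): print(c,[(int(S[r,342]),int(V[r,342])) for r in range(140,330,6)])
print([(x,int(H[200,x]),int(S[200,x]),int(V[200,x])) for x in range(285,400,6)])
m=((V[150:320,300:385]<110)).astype(np.uint8)
for q in cv2.findContours(m,0,1)[0]:
    A=cv2.contourArea(q)
    if 40<A<600: (x,y),r=cv2.minEnclosingCircle(q);print("dark",x+300,y+150,r,A)
for t in (100,130,160):
    m=((H>15)&(H<35)&(S>t)&(V>235)).astype(np.uint8)
    for q in cv2.findContours(m,0,1)[0]:
        if cv2.contourArea(q)>1000: print(t,cv2.minAreaRect(q))
E
```

```text
hole x [0.06233389 0.02990356]
220 [(47, 92), (53, 97), (61, 100), (71, 101), (86, 101), (123, 255), (119, 255), (121, 255), (84, 247), (89, 112), (109, 110), (11, 207), (157, 236), (157, 237), (147, 251), (118, 255), (1, 251), (45, 159), (1, 255), (111, 255), (113, 255), (113, 255), (143, 253), (146, 252), (113, 255), (119, 255), (89, 121), (85, 117), (82, 112), (74, 107), (67, 103), (57, 98)]
250 [(47, 92), (53, 97), (61, 100), (71, 101), (86, 101), (123, 255), (119, 255), (121, 255), (84, 247), (89, 112), (109, 110), (11, 207), (157, 236), (157, 237), (147, 251), (118, 255), (1, 251), (45, 159), (1, 255), (111, 255), (113, 255), (113, 255), (143, 253), (146, 252), (113, 255), (119, 255), (89, 121), (85, 117), (82, 112), (74, 107), (67, 103), (57, 98)]
[(285, 22, 89, 77), (291, 22, 96, 82), (297, 22, 99, 88), (303, 21, 101, 93), (309, 21, 106, 101), (315, 24, 158, 234), (321, 24, 158, 234), (327, 24, 147, 234), (333, 20, 40, 141), (339, 20, 109, 110), (345, 20, 41, 142), (351, 24, 148, 235), (357, 24, 157, 237), (363, 24, 157, 239), (369, 23, 89, 114), (375, 23, 80, 108), (381, 24, 75, 105), (387, 24, 68, 101), (393, 26, 56, 100), (399, 26, 59, 91)]
100 ((338.4976501464844, 220.2213134765625), (55.420555114746094, 106.18824005126953), 2.4540319442749023)
130 ((338.4976501464844, 220.2213134765625), (55.420555114746094, 106.18824005126953), 2.4540319442749023)
```

```bash
python3 - <<'E'
from h import *
im=cv2.imread("pics/w8.png")[:,:,::-1].copy();d=np.load("w8.npz");K,k1,T=d["K"],float(d["k1"]),d["T"]
H,S,V=cv2.split(cv2.cvtColor(im,cv2.COLOR_RGB2HSV))
m=cv2.morphologyEx(((V>180)).astype(np.uint8),cv2.MORPH_CLOSE,np.ones((5,5)))
for q in cv2.findContours(m,0,1)[0]:
    if cv2.pointPolygonTest(q,(342,220),False)>0:
        a=cv2.approxPolyDP(q,4,True).reshape(-1,2);print(np.c_[a,cast(a,K,k1,T,.014)*1000,cast(a,K,k1,T,.026)*1000].round().astype(int))
m=((V<150)).astype(np.uint8)
hs=[]
for q in cv2.findContours(m,cv2.RETR_LIST,1)[0]:
    A=cv2.contourArea(q)
    (x,y),r=cv2.minEnclosingCircle(q)
    if 40<A<600 and 310<x<370 and 160<y<300: hs.append((x,y));print("dark",x,y,r,A)
if len(hs)==2:
    w=cast(sorted(hs,key=lambda t:t[1]),K,k1,T,.014);v=w[0]-w[1];L=np.linalg.norm(v);v/=L
    g=w.mean(0)-v*.0061;p=get_state()["position"];print(w,L,np.degrees(np.arctan2(v[1],v[0])),"grasp at x=40:",g,"units",(g-p[:2])/.2)
E
```

```text
[[ 314  166  461 -104  462 -103]
 [ 308  291  414 -186  417 -182]
 [ 360  294  449 -206  450 -201]
 [ 369  171  494 -124  494 -122]]
dark 336.875 241.25 4.751744747161865 58.5
dark 339.0 198.0 6.403224468231201 114.5
[[ 0.46670936 -0.13197063]
 [ 0.45128748 -0.16030475]] 0.03225921114953 61.441138263445104 grasp at x=40: [ 0.45608224 -0.15149548] units [ 0.03559619 -0.03982046]
```

```bash
python3 -m inch '[{"claw":0.5,"travel":[0.035,-0.042,-0.25],"turn":-0.0167},{"claw":0.4,"travel":[0.035,-0.042,-0.5],"turn":-0.0167},{"claw":0.4,"travel":[0.035,-0.042,-0.7],"turn":-0.0167},{"claw":0.4,"travel":[0.035,-0.042,-0.78],"turn":-0.0167},{"claw":0.4,"travel":[0.035,-0.042,-0.78],"turn":-0.0167}]'
python3 -m inch '[{"claw":0.4,"travel":[0,0,-0.033],"turn":0},{"claw":-0.2,"travel":[0,0,-0.033],"turn":0},{"claw":-0.2,"travel":[0,0,-0.033],"turn":0},{"claw":-0.2,"travel":[0,0,-0.033],"turn":0},{"claw":-0.2,"travel":[0,0,-0.033],"turn":0}]' 40
```

```text
clock: 14.9
position: [0.4546, -0.1514, -0.0135]
ee_rot: [-0.003, 0.862, 0.507, -0.002]
contact_force: [-0.2, 0.7, -0.1]
width: 0.06
gripper_force: 0.0
clock: 15.4
position: [0.4586, -0.1535, -0.0165]
ee_rot: [0.001, 0.863, 0.506, 0.001]
contact_force: [-0.3, 0.9, 4.8]
width: 0.0387
gripper_force: 41.6
```

```bash
python3 -m inch '[{"claw":-0.2,"travel":[0,0,0.15],"turn":0},{"claw":-0.2,"travel":[0,0,0.35],"turn":0.1},{"claw":-0.2,"travel":[0.2,0.2,0.6],"turn":0.24},{"claw":-0.2,"travel":[0.35,0.4,0.82],"turn":0.24},{"claw":-0.2,"travel":[0.35,0.4,0.82],"turn":0.24}]'
python3 -m inch '[{"claw":-0.2,"travel":[0.35,1,0],"turn":0.22},{"claw":-0.2,"travel":[0.35,1,0],"turn":0.22},{"claw":-0.2,"travel":[0.35,1,0],"turn":0.22},{"claw":-0.2,"travel":[0.35,1,0],"turn":0.22},{"claw":-0.2,"travel":[0.35,1,0],"turn":0.22}]'
python3 -m inch '[{"claw":-0.2,"travel":[0,0.15,0],"turn":0.216},{"claw":-0.2,"travel":[0,0.15,0],"turn":0.216},{"claw":-0.2,"travel":[0,0.15,0],"turn":0.216},{"claw":-0.2,"travel":[0,0.15,0],"turn":0.216},{"claw":-0.2,"travel":[0,0.15,0],"turn":0.216}]'
python3 - <<'E'
from h import *
im,K,k1,T=snap("wrist","w9");s=get_state();w,x,y,z=s["ee_rot"];print(s["position"],s["width"],"yaw",np.degrees(2*np.arctan2(y,x)))
np.savez("w9.npz",K=K,k1=k1,T=T)
E
```

```text
clock: 15.9
position: [0.5293, -0.0722, 0.1489]
ee_rot: [0.001, 0.673, 0.74, 0.001]
contact_force: [0.8, -1.3, -2.8]
width: 0.0386
gripper_force: 41.5
clock: 16.4
position: [0.5992, 0.1322, 0.1463]
ee_rot: [0.0, 0.381, 0.925, 0.002]
contact_force: [-0.0, -0.5, -1.4]
width: 0.0388
gripper_force: 41.5
clock: 16.9
position: [0.5976, 0.1569, 0.1462]
ee_rot: [-0.0, 0.053, 0.999, -0.0]
contact_force: [0.7, -0.3, -1.2]
width: 0.0388
gripper_force: 41.5
[0.5975865  0.1568851  0.14624929] 0.03869378786775626 yaw 173.92500065398136
```

View pics/w9.png

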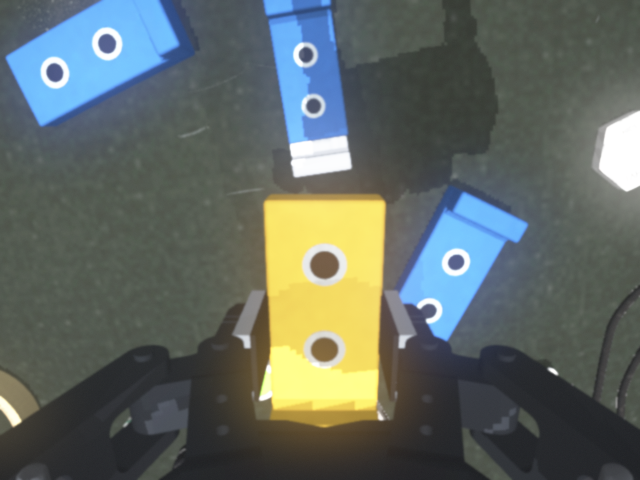

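Blue's holes are at (306,54) and (314,105), its free edge runs (287,147) to (346,136), and the held yellow is centred at column 325. The tool is at yaw 173.9, so it still needs turning.

```bash
python3 - <<'E'
from h import *
d=np.load("w9.npz");K,k1,T=d["K"],float(d["k1"]),d["T"]
h=cast([[306,54],[313.5,105]],K,k1,T,.028);v=h[1]-h[0];L=np.linalg.norm(v);v/=L
f=cast([[287,147],[346,136]],K,k1,T,.028)
o1=h.mean(0)-v*.0461;o2=f.mean(0)-v*.084
print(h,L,np.degrees(np.arctan2(v[1],v[0])),"edge",f,o1,o2)
g=cast([[294,177],[352,168]],K,k1,T,.026);print("grey outer",g,g.mean(0))
o=(o1+o2)/2;p=get_state()["position"];t=o+v*(.100-.040);print("o",o,"tcp",t,"units",(t-p[:2])/.2)
E
```

```text
[[0.48469738 0.15734529]
 [0.51673646 0.15857805]] 0.03206278282177412 2.203485532906484 edge [[0.54177892 0.13788078]
 [0.53883734 0.17785956]] [0.45465101 0.15618919] [0.45637024 0.15464049]
grey outer [[0.56244635 0.13989718]
 [0.56058002 0.18001704]] [0.56151319 0.15995711]
o [0.45551062 0.15541484] tcp [0.51546626 0.15772175] units [-0.41060118  0.00418329]
```

```bash
python3 -m inch '[{"claw":-0.2,"travel":[-0.2,0.004,0],"turn":0.047},{"claw":-0.2,"travel":[-0.41,0.004,-0.1],"turn":0.047},{"claw":-0.2,"travel":[-0.41,0.004,-0.3],"turn":0.047},{"claw":-0.2,"travel":[-0.41,0.004,-0.5],"turn":0.047},{"claw":-0.2,"travel":[-0.41,0.004,-0.5],"turn":0.047}]'
python3 -m inch '[{"claw":-0.2,"travel":[0,0,0],"turn":0},{"claw":-0.2,"travel":[0,0,-0.08],"turn":0},{"claw":-0.2,"travel":[0,0,-0.12],"turn":0},{"claw":-0.2,"travel":[0,0,-0.15],"turn":0},{"claw":-0.2,"travel":[0,0,-0.15],"turn":0}]'
```

```text
clock: 17.45
position: [0.5108, 0.1568, 0.0424]
ee_rot: [-0.006, -0.017, 1.0, -0.001]
contact_force: [-2.0, -0.1, -1.0]
width: 0.0389
gripper_force: 41.5
clock: 17.95
position: [0.5162, 0.1576, 0.0168]
ee_rot: [0.0, -0.018, 1.0, 0.0]
contact_force: [0.3, -0.8, -1.4]
width: 0.0387
gripper_force: 41.5
```

```bash
python3 -m inch '[{"claw":-0.2,"travel":[-0.004,0,-0.015],"turn":0.002},{"claw":-0.2,"travel":[-0.004,0,-0.022],"turn":0.002},{"claw":-0.2,"travel":[-0.004,0,-0.022],"turn":0.002}]'
python3 -m inch '[{"claw":-0.2,"travel":[0,0,-0.005],"turn":0},{"claw":-0.2,"travel":[0,0,-0.005],"turn":0}]'
```

```text
clock: 18.25
position: [0.5151, 0.1577, 0.0122]
ee_rot: [0.0, -0.021, 1.0, 0.0]
contact_force: [0.1, 0.0, -1.9]
width: 0.039
gripper_force: 41.5
clock: 18.45
position: [0.5154, 0.1577, 0.0116]
ee_rot: [0.0, -0.021, 1.0, 0.0]
contact_force: [0.5, -0.7, 1.4]
width: 0.0389
gripper_force: 41.8
```

Contact was felt. I release, lift, move aside and check.

```bash
python3 -m inch '[{"claw":0.2,"travel":[0,0,0],"turn":0},{"claw":0.3,"travel":[0,0,0],"turn":0},{"claw":0.3,"travel":[0,0,0.1],"turn":0},{"claw":0.3,"travel":[0,0,0.3],"turn":0},{"claw":0.3,"travel":[0,0,0.5],"turn":0}]'
python3 -m inch '[{"claw":0.4,"travel":[0.2,0,0.2],"turn":0},{"claw":0.4,"travel":[0.3,0,0.2],"turn":0},{"claw":0.4,"travel":[0.4,0,0.2],"turn":0},{"claw":0.4,"travel":[0.4,0,0.2],"turn":0},{"claw":0.4,"travel":[0.4,0,0.2],"turn":0}]'
python3 - <<'E'
from h import *
im,K,k1,T=snap("wrist","w10");print(get_state()["position"])
H,S,V=cv2.split(cv2.cvtColor(im,cv2.COLOR_RGB2HSV))
m=cv2.morphologyEx(((H>15)&(H<35)&(S>75)&(V>150)).astype(np.uint8),cv2.MORPH_CLOSE,np.ones((5,5)))
for q in cv2.findContours(m,0,1)[0]:
    if cv2.contourArea(q)>1500:
        a=cv2.approxPolyDP(q,4,True).reshape(-1,2);print(np.c_[a,cast(a,K,k1,T,.042)*1000,cast(a,K,k1,T,.054)*1000].round().astype(int))
for n in("scene","side"):
    c=snap(n,n+"10")
    for r in rects(c,"yellow",.042,amin=100,amax=4000): print(n,*r)
E
```

```text
clock: 18.95
position: [0.5145, 0.1575, 0.1116]
ee_rot: [-0.001, -0.021, 1.0, -0.0]
contact_force: [0.2, -0.1, -0.4]
width: 0.0558
gripper_force: 0.0
clock: 19.45
position: [0.5944, 0.1575, 0.1505]
ee_rot: [-0.001, -0.021, 1.0, -0.0]
contact_force: [0.0, 0.4, -0.9]
width: 0.0598
gripper_force: 0.0
[0.59375993 0.15755495 0.15046153]
[[297  35 473 136 476 136]
 [297 180 563 138 561 139]
 [360 183 563 180 561 179]
 [363  36 472 176 474 175]]
scene [271, 182] (516, 151) (106, 61) 5
side [310, 194] (517, 159) (94, 79) 3
```

```bash
python3 -c "
from rig import ticket
print(ticket.sign_off())"
```

```text
the job is handed in; nothing more can be done
None
```

I piled blue on grey and yellow on blue, each turned end for end; both offsets measured about 100 mm (allowed 86–114) and the sides line up; red was not touched, and I handed in at about 19.6 s with no verdict returned.

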